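Put a pile of returned ventilation parts back into stock

TASK

A fitter has left a pile of surplus parts on the bench: a rubber vibration mount on a duct end cap on a screw carton on a cassette filter. Take the pile apart and put each part back into the stock tray that already holds its kind: upright as it lies now, flat on the tray floor in the middle of the free half beside the stock, the carton and the filter with their long sides parallel to those of the stock. Set the parts down without tipping over or dropping any, and leave the spanner and the screwdriver where they lie.

Things in the scene. Friction and masses are not known exactly. Their poses are not given: they have to be found in the camera images.
- mount_center (a point): Loose rubber vibration mount, a black upright cylinder with a small zinc plate and threaded hole in its top, 40 mm diameter, 30 mm high; the top of the pile, standing on the end cap. The point is its centre, half-way up; z is its axis, upwards. About 0.09 kg.
- cap_center (a point): Loose galvanised round duct end cap, a closed upright steel disc-like can 63 mm in diameter and 26 mm high with two black seal rings; second in the pile, lying on the carton. The point is its centre, half-way up; z is its axis, upwards. About 0.12 kg.
- carton_center (a point): Loose closed brown cardboard carton of screws, 96 mm (x) x 60 mm (y) x 46 mm high; third in the pile, lying on the filter and nearly parallel to it. The point is its centre, half-way up; z up. 0.25 to 0.5 kg.
- filter_center (a point): Loose cassette air filter, aluminium frame with white pleats, 130 mm (x) x 64 mm (y) x 25 mm high; the bottom of the pile, lying flat on the bench. The point is its centre, half-way up; z up. About 0.15 kg.
- tray_mounts_free (a point): Fixed open grey steel stock tray, outside 164 (x) x 198 (y) x 28 mm, walls and floor 4 mm thick. Fixed stock along its +y side: four rubber vibration mounts (a row of three along x, one of them with a second on top, up to 60 mm above the floor). The point is on top of the floor in the middle of the free half (156 mm in x by 127 mm in y); the tray's centre is 32 mm from it towards +y; z up.
- tray_caps_free (a point): Fixed open grey steel stock tray, outside 164 (x) x 198 (y) x 28 mm, walls and floor 4 mm thick. Fixed stock along its -y side: three round duct end caps (two side by side along x, a third on top of one, up to 52 mm above the floor). The point is on top of the floor in the middle of the free half (156 mm in x by 125 mm in y); the tray's centre is 32 mm from it towards -y; z up.
- tray_cartons_free (a point): Fixed open grey steel stock tray, outside 164 (x) x 198 (y) x 28 mm, walls and floor 4 mm thick. Fixed stock along its -y side: a closed screw carton of the same kind, its long side along x, 46 mm high. The point is on top of the floor in the middle of the free half (156 mm in x by 127 mm in y); the tray's centre is 32 mm from it towards -y; z up.
- tray_filters_free (a point): Fixed open grey steel stock tray, outside 164 (x) x 198 (y) x 28 mm, walls and floor 4 mm thick. Fixed stock along its +y side: two cassette filters lying flat one on the other, long side along x, 50 mm high together. The point is on top of the floor in the middle of the free half (156 mm in x by 125 mm in y); the tray's centre is 32 mm from it towards +y; z up.
- wrench: Loose steel spanner, 160 x 38 x 8 mm, lying on the bench between two columns of trays; origin under its middle, x along it. A bystander, to be left alone.
- screwdriver: Loose screwdriver with black handle, 170 mm long, handle 26 mm thick, lying on the bench between two columns of trays; origin under its middle, x along it. A bystander, to be left alone.

How it is judged:
At the end, for the whole second after the job is handed in: Each part rests on the floor of its kind's tray (height within 4 mm, tilt under 4.5 deg), centre within 25 mm in x and y of the middle of the free half (filter 18 mm in x); carton and filter parallel to the tray within 15 deg; all at rest; spanner and screwdriver moved under 20 mm (x of mount_center in the frame of tray_mounts_free between -0.025 and 0.025 m and y of mount_center in the frame of tray_mounts_free between -0.025 and 0.025 m and z of mount_center in the frame of tray_mounts_free between 0.011 and 0.019 m and angle between each of mount_center, cap_center, carton_center, filter_center's own z axis and vertical below 0.08 rad and linear speed of each of mount, cap, carton, filter below 0.01 m/s and x of cap_center in the frame of tray_caps_free between -0.025 and 0.025 m and y of cap_center in the frame of tray_caps_free between -0.025 and 0.025 m and z of cap_center in the frame of tray_caps_free between 0.009 and 0.017 m and x of carton_center in the frame of tray_cartons_free between -0.025 and 0.025 m and y of carton_center in the frame of tray_cartons_free between -0.025 and 0.025 m and z of carton_center in the frame of tray_cartons_free between 0.019 and 0.027 m and angle between the x axis of carton_center and the x axis of tray_cartons_free, either way round below 0.26 rad and x of filter_center in the frame of tray_filters_free between -0.018 and 0.018 m and y of filter_center in the frame of tray_filters_free between -0.025 and 0.025 m and z of filter_center in the frame of tray_filters_free between 0.0085 and 0.0165 m and angle between the x axis of filter_center and the x axis of tray_filters_free, either way round below 0.26 rad and distance of each of wrench, screwdriver from where it was at the start of the episode below 0.02 m); the robot touches nothing.
It fails at once if one of the four parts is tipped over (more than 35 degrees) (angle between any of mount_center, cap_center, carton_center, filter_center's own z axis and vertical above 0.6 rad).
It fails at once if a part is dropped into its tray (arrives at the floor faster than 0.7 m/s, a fall of about 25 mm) ((linear speed of mount above 0.7 m/s and horizontal distance between mount_center and tray_mounts_free below 0.08 m and z of mount_center in the frame of tray_mounts_free below 0.035 m) or (linear speed of cap above 0.7 m/s and horizontal distance between cap_center and tray_caps_free below 0.08 m and z of cap_center in the frame of tray_caps_free below 0.033 m) or (linear speed of carton above 0.7 m/s and horizontal distance between carton_center and tray_cartons_free below 0.08 m and z of carton_center in the frame of tray_cartons_free below 0.043 m) or (linear speed of filter above 0.7 m/s and horizontal distance between filter_center and tray_filters_free below 0.08 m and z of filter_center in the frame of tray_filters_free below 0.0325 m)).
It fails at once if the spanner or the screwdriver is pushed more than 20 mm (distance of any of wrench, screwdriver from where it was at the start of the episode above 0.02 m).
It also fails if it takes over 128 s, if anything falls off the work surface, if the arm or the gripper's body presses on something with over 40 N, if the wrist force passes 120 N, or if a joint passes its speed limit or range.

ROBOT

A 6-joint arm with a two-finger parallel gripper is mounted at the origin on the work surface. World frame = base frame: x ahead of the robot, y to its left, z up, the work surface at z = 0. Lengths are in m, angles in rad, forces in N, time in s.
With the tool pointing down it reaches from about 0.35 to 0.85 m from the base axis. Payload 8.1 kg.
Tool frame: the origin (TCP) lies at the very end of the fingers, on their centre line; the grasp point (between the pads) lies robot.hold_point_z behind it (robot.hold_point_z is the distance from the TCP to the grasp point, in m); z points along the fingers, y is the direction in which the jaws open and shut (so a half turn about z gives the same grasp; the last joint's range is limited). The gripper opens to 93 mm and grips with 3 to 60 N. Pads are 15 mm wide; open, the fingers measure 128 mm over their backs; the gripper's body (75 mm by 188 mm) begins 65 mm behind the grasp point.
Start: joints at [1.169, 0.13, 1.488, -0, 1.523, -0.085], TCP at [0.187, 0.57, 0.219] pointing down, gripper open.
Joint ranges: [-2.96, 2.96], [-0.89, 2.26], [0.02, 2.5], [-1.34, 4.48], [0, 2.73], [-2.66, 2.66]. Speed limits (rad/s): [2.39, 2.39, 2.79, 3.14, 3.14, 3.14].

INTERFACE

Orientations are given as a rotation vector (axis times angle).
In Python, from plant import robot, cams gives the robot as it stands. The module is installed in compiled form; this text tells all that it offers.
- The arm moves only by the tool step_arm, never from a script. Its argument "deltas" is a list of rows, each an object with "offset": the shift along the tool's x, y, z in cm, a list of three; "roll": the turn about the tool's z in rad. In form: [{"offset": [x, y, z], "roll": roll}, ...]. A call has 1 to 12 rows; each row shifts and turns the commanded pose from where the row before left it, along the tool's axes as they then stand; what a row does not reach is not made up. A row lasts 1/8 s, in which the tool goes at most 62.5 mm and 10.7 degrees, less where a joint would pass 70% of its speed; a pose out of reach is approached as far as the arm can. A call with a gripper value outside its range is refused whole. "fingers" is the finger opening in cm, from 0 to 9.3, set as the call begins (left out, the last holds). The fingers move at their own pace and stop on an object; "grip_force" is the grip in N (left out, the last holds). Time passes only in rows, so rows that do not move let the fingers close. It gives the time, the measured TCP pose, the force and the opening at its end, in the units of the state.
- robot.read_state(): the state, without advancing time (a new reading comes with each control period).
- cams.read_camera(name): name is "side" or "top"; returns a dict with "pixels" (420x560x3 uint8, red, green, blue), "fx", "fy", "cx", "cy" (pixels), "k1" (the pictures are not rectified: a ray, as slopes to the right and down, at radius r is drawn at 1 + k1 r^2 times it, then the intrinsics apply), "extrinsics" (4x4, takes a point from world to camera coordinates). Camera axes: x right, y down, z forward; pixel columns grow to the right and rows downward; lengths in m; the calibration is good to about 2 mm. A picture is of the moment at which its call begins. There is no depth.
- robot.close_job(): hands the job in, once; it reports no verdict.
Trained networks look in a picture, given as the dict that the camera call returned (one of the last four; its "shot" number tells which), for a name from the list of things; names that differ only in an ending like _2 or _b are one class to them, and where a whole thing is asked for, a point or a joint stands for the part that bears it (a point fixed in the world has none). Each returns a list of dicts, best first, with "score" (0 to 1); they miss things now and then, are a little off and sometimes report something else, mostly with a low value. They report only what shows in the picture. A call takes as long as a camera call.
- cams.boxes_of(picture, thing): "xy" ([column, row] in pixels, amid what is visible of it).
- cams.silhouettes(picture, thing): "mask" (420x560 bool, what is visible of it) and "xy" ([column, row] in pixels, amid what is visible of it).
- cams.pinpoint(picture, thing): "xy" ([column, row] in pixels: a listed point, or the origin of a listed thing).
The state is a dict: "t": time; "q": joint angles; "dq": joint speeds; "joint_torque": joint torques, N m; "tool_pos": TCP position; "orientation": TCP orientation; "force": force on the tool from outside, world axes, zero at the start; "wrist_torque": the same for the moment, N m; "opening": finger opening in m.
Only numpy, scipy, OpenCV 4.12 (cv2) and the standard library are available. Lean on these libraries where they do the work, as an engineer would, in place of code of your own. Each camera call takes 0.05 s, during which the arm holds its last target. There are 200 camera calls.

## Working session

There is one attempt and no reset: what is moved stays moved. The work goes in short steps, Python scripts to look and compute and a tool call to move; the robot and the scene stay as the last step left them, time stands still between calls to the robot, and variables do not carry over. Pictures are saved under pics/ and viewed, about 12 in all and at most 16, crops included, and the job is handed in when it is done.

Besides the shell and the picture viewer there is one more tool, called after "Emit:" by a JSON object that holds its "fn" and its "kwargs". step_arm: Moves the arm, as the interface text tells. Its arguments: {"type":"object","properties":{"deltas":{"type":"array"},"fingers":{"type":"number"},"grip_force":{"type":"number"}},"required":["deltas"]}

```bash
mkdir -p pics
cat > h.py <<'E'
import numpy as np, cv2
from plant import robot, cams
from scipy.spatial.transform import Rotation as R
def ray(p,xy):
    u=np.array([(xy[0]-p['cx'])/p['fx'],(xy[1]-p['cy'])/p['fy']]); s=u.copy()
    for _ in range(20): s=u/(1+p['k1']*(s@s))
    E=np.array(p['extrinsics']); d=E[:3,:3].T@np.r_[s,1]; o=-E[:3,:3].T@E[:3,3]
    return o,d/np.linalg.norm(d)
def atz(p,xy,z):
    o,d=ray(p,xy); return o+d*(z-o[2])/d[2]
def proj(p,X):
    E=np.array(p['extrinsics']); c=E[:3,:3]@np.array(X)+E[:3,3]; s=c[:2]/c[2]; s=s*(1+p['k1']*(s@s))
    return np.array([s[0]*p['fx']+p['cx'],s[1]*p['fy']+p['cy']])
def tri(p1,a,p2,b):
    A=np.zeros((3,3));v=np.zeros(3);rs=[ray(p1,a),ray(p2,b)]
    for o,d in rs: M=np.eye(3)-np.outer(d,d);A+=M;v+=M@o
    X=np.linalg.solve(A,v); return X,[np.linalg.norm((np.eye(3)-np.outer(d,d))@(X-o)) for o,d in rs]
def save(p,n): cv2.imwrite('pics/'+n,cv2.cvtColor(p['pixels'],cv2.COLOR_RGB2BGR))
E
python3 - <<'E'
from h import *
t=cams.read_camera('top');s=cams.read_camera('side');save(t,'t0.png');save(s,'s0.png')
st=robot.read_state();print(robot.hold_point_z,st['t'],st['tool_pos'],R.from_rotvec(st['orientation']).as_matrix().round(3),st['opening'])
for p in(t,s):
  E=np.array(p['extrinsics']);print(-E[:3,:3].T@E[:3,3],E[2,:3],p['fx'])
Z=dict(mount_center=.112,cap_center=.084,carton_center=.048,filter_center=.0125,tray_mounts_free=.004,tray_caps_free=.004,tray_cartons_free=.004,tray_filters_free=.004,wrench=0,screwdriver=0)
for n in Z:
  a=cams.pinpoint(t,n);b=cams.pinpoint(s,n)
  for k,l,p in(('t',a,t),('s',b,s)):
    for d in l[:2]: print(n,k,round(d['score'],2),np.round(d['xy'],1),atz(p,d['xy'],Z[n]).round(3))
  if a and b: print('  tri',tri(t,a[0]['xy'],s,b[0]['xy']))
E
```

```text
0.0188 0.1 [0.18671579 0.56966318 0.21769525] [[-0.95   0.312 -0.001]
 [ 0.312  0.95  -0.002]
 [ 0.    -0.002 -1.   ]] 0.09302738885889401
[0.44926883 0.01512918 1.21765274] [ 0.07637099 -0.02856503 -0.99667021] 495.26887202523125
[ 0.24547687 -0.46811913  0.76505215] [ 0.32184924  0.53737881 -0.7795108 ] 449.4202979458416
mount_center t 0.78 [393.4 177.2] [ 0.621 -0.273  0.112]
mount_center t 0.5 [370.2 278.5] [ 0.391 -0.217  0.112]
mount_center s 0.95 [409.3 297.2] [ 0.618 -0.276  0.112]
mount_center s 0.73 [280.4 368.2] [ 0.374 -0.274  0.112]
  tri (array([ 0.62194262, -0.27458539,  0.10536872]), [np.float64(0.0005088133577381011), np.float64(0.0005088133577382379)])
cap_center t 0.7 [389.7 182.4] [ 0.613 -0.271  0.084]
cap_center t 0.47 [218.7 199.3] [0.57  0.127 0.084]
cap_center s 0.68 [404.  306.4] [ 0.614 -0.277  0.084]
  tri (array([ 0.61585083, -0.27432835,  0.07765666]), [np.float64(0.0021193629825830024), np.float64(0.0021193629825830996)])
carton_center t 0.78 [386.2 183.3] [ 0.616 -0.272  0.048]
carton_center s 0.94 [395.4 312.8] [ 0.612 -0.269  0.048]
  tri (array([ 0.
[... 1195 characters left out ...]
]
tray_filters_free s 0.67 [249.6 269.1] [ 0.442 -0.039  0.004]
  tri (array([ 0.44843511, -0.03530435, -0.00561378]), [np.float64(0.004578541515507625), np.float64(0.004578541515507541)])
wrench t 0.76 [218.1 198. ] [0.582 0.137 0.   ]
wrench s 0.73 [263.1 186.1] [0.573 0.146 0.   ]
  tri (array([0.57561512, 0.13844491, 0.00623813]), [np.float64(0.006097104867274903), np.float64(0.006097104867274731)])
screwdriver t 0.86 [331.3 223.5] [ 0.521 -0.144  0.   ]
screwdriver s 0.8 [310.  289.9] [ 0.523 -0.135  0.   ]
screwdriver s 0.16 [390.  323.8] [ 0.614 -0.269  0.   ]
  tri (array([ 0.51892478, -0.14146294,  0.01356097]), [np.float64(0.0012118762303444963), np.float64(0.0012118762303446639)])
```

View pics/t0.png

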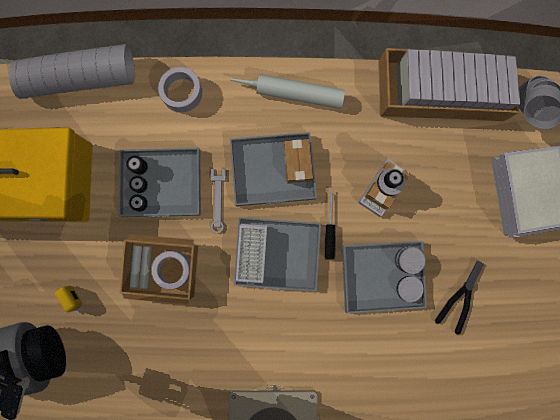

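View pics/s0.png

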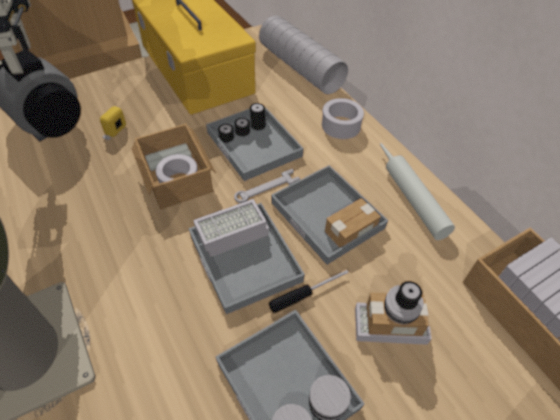

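The top view shows trays in rows: mounts at (160,183), cartons at (274,170), filters at (278,255) and caps at (385,277). The pile is at (385,185), with the spanner at (218,200) and the screwdriver at (331,225). The side view agrees. Next come the yaws.

Run:
```python
from h import *
t=cams.read_camera('top');s=cams.read_camera('side')
def fit(n,z,p,tag):
  for d in cams.silhouettes(p,n)[:1]:
    c,_=cv2.findContours(d['mask'].astype(np.uint8),0,2); c=max(c,key=cv2.contourArea)[:,0]
    w=np.array([atz(p,q,z)[:2]*1000 for q in c.astype(float)],np.float32)
    print(n,tag,round(d['score'],2),[np.round(v,1) for v in cv2.minAreaRect(w)])
for n in ['tray_mounts_free','tray_caps_free','tray_cartons_free','tray_filters_free']: 
  fit(n,.028,t,'t')
fit('filter_center',.025,t,'t');fit('filter_center',.025,s,'s');fit('carton_center',.071,t,'t');fit('carton_center',.071,s,'s');fit('cap_center',.097,t,'t');fit('mount_center',.127,t,'t')
a=t['pixels'][145:230,340:440];b=s['pixels'][270:355,340:440]
cv2.imwrite('pics/c0.png',cv2.cvtColor(np.vstack([cv2.resize(a,None,fx=3.5,fy=3.5,interpolation=2),cv2.resize(b,None,fx=3.5,fy=3.5,interpolation=2)]),4))
a=t['pixels'][125:325,110:440]
cv2.imwrite('pics/c1.png',cv2.cvtColor(cv2.resize(a,None,fx=2.4,fy=2.4,interpolation=2),4))
```

```text
tray_mounts_free t 0.75 [array([617.6, 280.3]), array([167.9, 199.3]), np.float64(1.6)]
tray_caps_free t 0.95 [array([ 390.2, -268.9]), array([168.3, 206.8]), np.float64(2.6)]
tray_cartons_free t 0.64 [array([651.2,   3.1]), array([170.2, 201. ]), np.float64(5.3)]
tray_filters_free t 0.9 [array([444.9, -10.8]), array([200.3, 167.9]), np.float64(86.4)]
filter_center t 0.82 [array([ 559.9, -239.6]), array([63.9, 22.2]), np.float64(64.1)]
filter_center s 0.81 [array([ 605.4, -275.3]), array([ 74.5, 133.9]), np.float64(56.8)]
carton_center t 0.89 [array([ 609.5, -267.1]), array([ 64.7, 106.5]), np.float64(57.9)]
carton_center s 0.74 [array([ 603., -277.]), array([ 79.6, 106.7]), np.float64(58.5)]
cap_center t 0.9 [array([ 610.6, -269.6]), array([64.4, 59.4]), np.float64(50.8)]
mount_center t 0.68 [array([ 616.6, -269. ]), array([36.8, 43.1]), np.float64(44.7)]
```

View pics/c0.png

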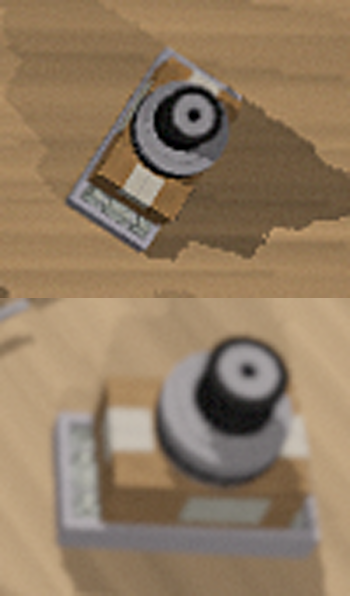

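View pics/c1.png

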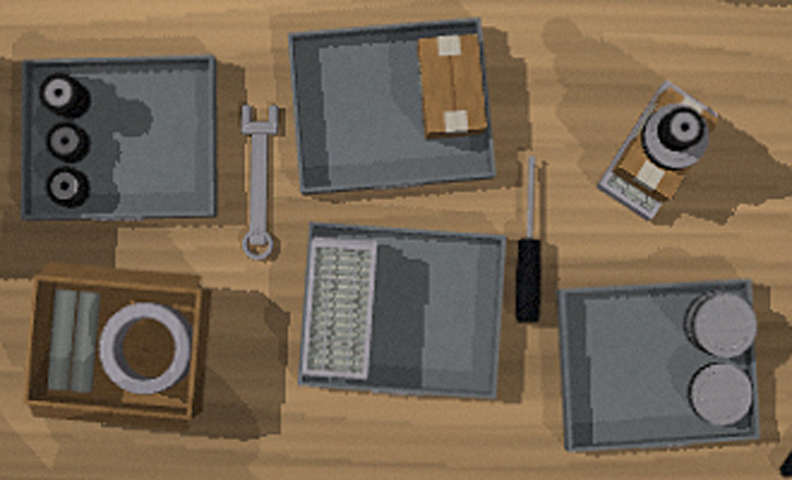

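The pile's long axis has a yaw of about -32°. Tray yaws are: mounts 1.6°, caps 2.6°, cartons 5.3° and filters -3.6°. First I turn the jaws across the pile (jaw axis at 58°).

Emit:
{"fn": "step_arm", "kwargs": {"deltas": [{"offset": [0, 0, 0], "roll": 0.12}, {"offset": [0, 0, 0], "roll": 0.12}, {"offset": [0, 0, 0], "roll": 0}], "fingers": 7, "grip_force": 20}}

```text
t: 2.08
tool_pos: [0.1869, 0.5702, 0.2186]
orientation: [-0.862, -3.021, 0.0]
force: [0.6, 0.2, 0.1]
opening: 0.0711
```

```bash
cat > go.py <<'E'
import sys
from h import *
x,y,z,psi,n=map(float,sys.argv[1:6])
s=robot.read_state();M=R.from_rotvec(s['orientation']).as_matrix();p=np.array(s['tool_pos'])
ps=np.degrees(np.arctan2(M[1,1],M[0,1]));roll=-np.radians((psi-ps+90)%180-90)
M2=M@R.from_rotvec([0,0,roll]).as_matrix()
D=np.array([x,y,z])-p
print('t',round(s['t'],2),'pos',p.round(4),'psi',ps.round(1),'q',np.round(s['q'],2),'open',round(s['opening'],4),'F',np.round(s['force'],1))
f=lambda M,d:(M.T@d*100).round(2)
print('roll',roll.round(3),'noroll: xy tot',f(M,[D[0],D[1],0]),'| after roll: total',f(M2,D),'per row',f(M2,D)/n)
E
python3 go.py .619 -.273 .2 58 20
```

```text
t 2.08 pos [0.1869 0.5702 0.2186] psi 58.1 q [1.17 0.13 1.49 0.   1.52 0.15] open 0.0711 F [0.6 0.2 0.1]
roll 0.002 noroll: xy tot [-81.21 -48.8    0.  ] | after roll: total [-81.33 -48.61   1.86] per row [-4.0665 -2.4305  0.093 ]
```

Emit:
{"fn": "step_arm", "kwargs": {"deltas": [{"offset": [-4.06, -2.44, 0]}, {"offset": [-4.06, -2.44, 0]}, {"offset": [-4.06, -2.44, 0]}, {"offset": [-4.06, -2.44, 0]}, {"offset": [-4.06, -2.44, 0]}, {"offset": [-4.06, -2.44, 0]}, {"offset": [-4.06, -2.44, 0]}, {"offset": [-4.06, -2.44, 0]}, {"offset": [-4.06, -2.44, 0]}, {"offset": [-4.06, -2.44, 0]}, {"offset": [-4.06, -2.44, 0]}, {"offset": [-4.06, -2.44, 0]}]}}

```text
schema error: expected keys offset, roll
```

Emit:
{"fn": "step_arm", "kwargs": {"deltas": [{"offset": [-4.06, -2.44, 0]}, {"offset": [-4.06, -2.44, 0]}, {"offset": [-4.06, -2.44, 0]}, {"offset": [-4.06, -2.44, 0]}, {"offset": [-4.06, -2.44, 0]}, {"offset": [-4.06, -2.44, 0]}, {"offset": [-4.06, -2.44, 0]}, {"offset": [-4.06, -2.44, 0]}, {"offset": [0, 0, 0]}, {"offset": [0, 0, 0]}]}}

```text
schema error: expected keys offset, roll
```

```bash
python3 go.py .619 -.273 .101 58 4; python3 -c "
from h import *
s=cams.read_camera('side');t=cams.read_camera('top')
a=s['pixels'][190:350,310:490];b=t['pixels'][100:260,310:490]
cv2.imwrite('pics/c2.png',cv2.cvtColor(cv2.resize(np.hstack([a,b]),None,fx=2.2,fy=2.2,interpolation=2),4))"
```

```text
t 2.08 pos [0.1869 0.5702 0.2186] psi 58.1 q [1.17 0.13 1.49 0.   1.52 0.15] open 0.0711 F [0.6 0.2 0.1]
roll 0.002 noroll: xy tot [-81.21 -48.8    0.  ] | after roll: total [-81.33 -48.61  11.76] per row [-20.3325 -12.1525   2.94  ]
```

View pics/c2.png

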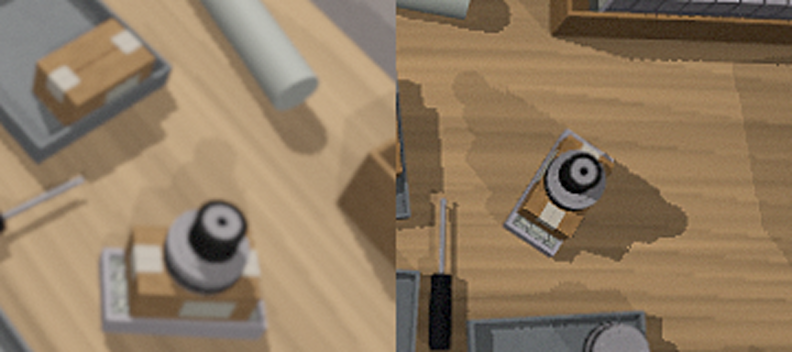

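The move was refused because every row needs a roll key, so the picture only shows the pile untouched. I'm repeating it with roll included.

Emit:
{"fn": "step_arm", "kwargs": {"deltas": [{"offset": [-4.06, -2.44, 0], "roll": 0}, {"offset": [-4.06, -2.44, 0], "roll": 0}, {"offset": [-4.06, -2.44, 0], "roll": 0}, {"offset": [-4.06, -2.44, 0], "roll": 0}, {"offset": [-4.06, -2.44, 0], "roll": 0}, {"offset": [-4.06, -2.44, 0], "roll": 0}, {"offset": [-4.06, -2.44, 0], "roll": 0}, {"offset": [-4.06, -2.44, 0], "roll": 0}, {"offset": [-4.06, -2.44, 0], "roll": 0}, {"offset": [-4.06, -2.44, 0], "roll": 0}, {"offset": [-4.06, -2.44, 0], "roll": 0}, {"offset": [-4.06, -2.44, 0], "roll": 0}]}}

```text
t: 3.68
tool_pos: [0.4464, 0.0626, 0.2189]
orientation: [0.86, 3.021, 0.001]
force: [1.1, 1.2, -1.1]
opening: 0.07
```

Emit:
{"fn": "step_arm", "kwargs": {"deltas": [{"offset": [-4.06, -2.44, 0], "roll": 0}, {"offset": [-4.06, -2.44, 0], "roll": 0}, {"offset": [-4.06, -2.44, 0], "roll": 0}, {"offset": [-4.06, -2.44, 0], "roll": 0}, {"offset": [-4.06, -2.44, 0], "roll": 0}, {"offset": [-4.06, -2.44, 0], "roll": 0}, {"offset": [-4.06, -2.44, 0], "roll": 0}, {"offset": [-4.06, -2.44, 0], "roll": 0}, {"offset": [0, 0, 0], "roll": 0}, {"offset": [0, 0, 0], "roll": 0}]}}

```text
t: 4.92
tool_pos: [0.6181, -0.2729, 0.2182]
orientation: [-0.862, -3.02, -0.001]
force: [0.0, 0.8, -0.0]
opening: 0.07
```

```bash
python3 go.py .619 -.273 .101 58 4; python3 -c "
from h import *
s=cams.read_camera('side');t=cams.read_camera('top')
a=s['pixels'][190:350,310:490];b=t['pixels'][100:260,310:490]
cv2.imwrite('pics/c3.png',cv2.cvtColor(cv2.resize(np.hstack([a,b]),None,fx=2.2,fy=2.2,interpolation=2),4))"
```

```text
t 4.92 pos [ 0.6181 -0.2729  0.2182] psi 58.2 q [-0.49  0.34  1.25  0.    1.56 -1.51] open 0.07 F [ 0.   0.8 -0. ]
roll 0.003 noroll: xy tot [-0.08  0.03 -0.  ] | after roll: total [-0.09  0.03 11.72] per row [-0.0225  0.0075  2.93  ]
```

View pics/c3.png

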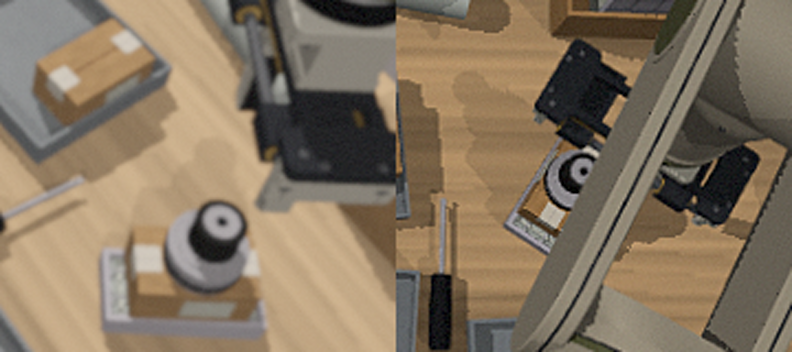

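The gripper is above the pile with the jaws across it, as calculated. I descend onto the mount.

Emit:
{"fn": "step_arm", "kwargs": {"deltas": [{"offset": [-0.1, 0, 3], "roll": 0}, {"offset": [0, 0, 3], "roll": 0}, {"offset": [0, 0, 3], "roll": 0}, {"offset": [0, 0, 1.5], "roll": 0}, {"offset": [0, 0, 1.2], "roll": 0}, {"offset": [0, 0, 0], "roll": 0}, {"offset": [0, 0, 0], "roll": 0}]}}

```text
t: 5.9
tool_pos: [0.6199, -0.2741, 0.103]
orientation: [0.863, 3.019, -0.001]
force: [0.2, 0.4, 1.1]
opening: 0.0701
```

```bash
python3 go.py .619 -.273 .101 58 1; python3 -c "
from h import *
s=cams.read_camera('side')
print(proj(s,robot.read_state()['tool_pos']))
a=s['pixels'][240:350,330:490]
cv2.imwrite('pics/c4.png',cv2.cvtColor(cv2.resize(a,None,fx=4,fy=4,interpolation=2),4))"
```

```text
t 5.9 pos [ 0.6199 -0.2741  0.103 ] psi 58.1 q [-0.49  0.41  1.37 -0.    1.36 -1.51] open 0.0701 F [0.2 0.4 1.1]
roll 0.002 noroll: xy tot [ 0.14  0.05 -0.  ] | after roll: total [0.14 0.05 0.2 ] per row [0.14 0.05 0.2 ]
[408.21584048 298.17987115]
```

View pics/c4.png

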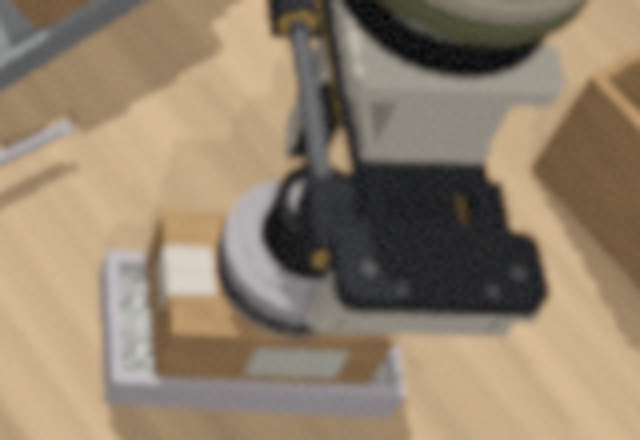

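The near finger stands in front of the mount, and the TCP projects onto the mount's base at crop (312,232). I close.

Emit:
{"fn": "step_arm", "kwargs": {"deltas": [{"offset": [0, 0, 0], "roll": 0}, {"offset": [0, 0, 0], "roll": 0}, {"offset": [0, 0, 0], "roll": 0}, {"offset": [0, 0, 0], "roll": 0}, {"offset": [0, 0, 0], "roll": 0}, {"offset": [0, 0, -0.5], "roll": 0}, {"offset": [0, 0, -2], "roll": 0}, {"offset": [0, 0, -4], "roll": 0}, {"offset": [0, 0, -4], "roll": 0}, {"offset": [0, 0, 0], "roll": 0}], "fingers": 2.5, "grip_force": 20}}

```text
t: 7.2
tool_pos: [0.6218, -0.2752, 0.2137]
orientation: [0.861, 3.011, -0.003]
force: [0.0, -0.4, -0.5]
opening: 0.0397
```

```bash
python3 go.py .615 .249 .2 58 11; python3 -c "
from h import *
s=cams.read_camera('side')
a=s['pixels'][190:350,330:490]
cv2.imwrite('pics/c5.png',cv2.cvtColor(cv2.resize(a,None,fx=3,fy=3,interpolation=2),4))"
```

```text
t 7.2 pos [ 0.6218 -0.2752  0.2137] psi 58.1 q [-0.49  0.34  1.26 -0.    1.54 -1.51] open 0.0397 F [ 0.  -0.4 -0.5]
roll 0.002 noroll: xy tot [28.28 44.14 -0.26] | after roll: total [28.37 44.09  1.12] per row [2.57909091 4.00818182 0.10181818]
```

View pics/c5.png

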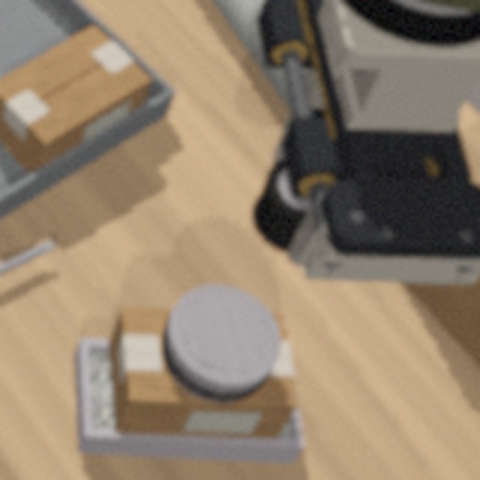

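The mount is held (opening 39.7 mm), and the cap was left undisturbed. Now to the mounts tray.

Emit:
{"fn": "step_arm", "kwargs": {"deltas": [{"offset": [2.57, 4.01, 0], "roll": 0}, {"offset": [2.57, 4.01, 0], "roll": 0}, {"offset": [2.57, 4.01, 0], "roll": 0}, {"offset": [2.57, 4.01, 0], "roll": 0}, {"offset": [2.57, 4.01, 0], "roll": 0}, {"offset": [2.57, 4.01, 0], "roll": 0}, {"offset": [2.57, 4.01, 0], "roll": 0}, {"offset": [2.57, 4.01, 0], "roll": 0}, {"offset": [2.57, 4.01, 0], "roll": 0}, {"offset": [2.57, 4.01, 0], "roll": 0}, {"offset": [2.57, 4.01, 0], "roll": 0}, {"offset": [0, 0, 0], "roll": 0}]}}

```text
t: 8.75
tool_pos: [0.6106, 0.2534, 0.2047]
orientation: [-0.856, -3.02, 0.001]
force: [-0.5, -0.5, -0.5]
opening: 0.0394
```

```bash
python3 go.py .615 .249 .010 90 1
python3 - <<'E'
from h import *
t=cams.read_camera('top');s=cams.read_camera('side')
def fit(n,z,p,tag):
  for d in cams.silhouettes(p,n)[:1]:
    c,_=cv2.findContours(d['mask'].astype(np.uint8),0,2); c=max(c,key=cv2.contourArea)[:,0]
    w=np.array([atz(p,q,z)[:2]*1000 for q in c.astype(float)],np.float32)
    print(n,tag,round(d['score'],2),[np.round(v,1) for v in cv2.minAreaRect(w)])
fit('cap_center',.097,t,'t');fit('cap_center',.097,s,'s');fit('carton_center',.071,t,'t')
for n,z in (('cap_center',.084),('carton_center',.048),('filter_center',.0125)):
  for p in(t,s):
    for d in cams.pinpoint(p,n)[:1]: print(n,round(d['score'],2),atz(p,d['xy'],z).round(4))
E
```

```text
t 8.75 pos [0.6106 0.2534 0.2047] psi 58.3 q [ 0.32  0.3   1.32  0.    1.53 -0.7 ] open 0.0394 F [-0.5 -0.5 -0.5]
roll -0.553 noroll: xy tot [-0.6  -0.14 -0.  ] | after roll: total [-0.49 -0.44 19.47] per row [-0.49 -0.44 19.47]
cap_center t 0.8 [array([ 614.1, -270.8]), array([62.5, 66.3]), np.float64(44.8)]
cap_center s 0.59 [array([ 608.7, -277.1]), array([76. , 62.2]), np.float64(29.5)]
carton_center t 0.72 [array([ 587.9, -254.9]), array([66.5, 57.5]), np.float64(55.8)]
cap_center 0.89 [ 0.6123 -0.2728  0.084 ]
cap_center 0.64 [ 0.6123 -0.2727  0.084 ]
carton_center 0.57 [ 0.6126 -0.2655  0.048 ]
carton_center 0.76 [ 0.6127 -0.2692  0.048 ]
filter_center 0.81 [ 0.6103 -0.2765  0.0125]
filter_center 0.86 [ 0.6116 -0.273   0.0125]
```

Emit:
{"fn": "step_arm", "kwargs": {"deltas": [{"offset": [-0.6, -0.14, 3], "roll": 0}, {"offset": [0, 0, 4], "roll": 0}, {"offset": [0, 0, 4], "roll": 0}, {"offset": [0, 0, 4], "roll": 0}, {"offset": [0, 0, 2], "roll": 0}, {"offset": [0, 0, 0.8], "roll": 0}, {"offset": [0, 0, 0], "roll": 0}, {"offset": [0, 0, 0], "roll": 0}]}}

```text
t: 10.3
tool_pos: [0.6181, 0.2462, 0.0307]
orientation: [0.863, 3.018, 0.003]
force: [-0.9, 1.0, -0.2]
opening: 0.0395
```

```bash
python3 go.py .615 .249 .010 58 1
```

```text
t 10.3 pos [0.6181 0.2462 0.0307] psi 58.1 q [ 0.3   0.45  1.46  0.    1.23 -0.71] open 0.0395 F [-0.9  1.  -0.2]
roll 0.002 noroll: xy tot [ 0.41  0.08 -0.  ] | after roll: total [0.41 0.07 2.07] per row [0.41 0.07 2.07]
```

Emit:
{"fn": "step_arm", "kwargs": {"deltas": [{"offset": [0.3, 0, 1], "roll": 0}, {"offset": [0, 0, 0.6], "roll": 0}, {"offset": [0, 0, 0.3], "roll": 0}, {"offset": [0, 0, 0], "roll": 0}, {"offset": [0, 0, 0], "roll": 0}]}}

```text
t: 10.92
tool_pos: [0.6142, 0.2473, 0.0098]
orientation: [0.863, 3.02, 0.0]
force: [0.1, -0.2, -1.1]
opening: 0.0395
```

Emit:
{"fn": "step_arm", "kwargs": {"deltas": [{"offset": [0, 0, 0.15], "roll": 0}, {"offset": [0, 0, 0], "roll": 0}, {"offset": [0, 0, 0], "roll": 0}]}}

```text
t: 11.3
tool_pos: [0.6145, 0.2474, 0.0087]
orientation: [0.863, 3.02, 0.001]
force: [-0.6, -1.3, 4.3]
opening: 0.0394
```

Contact (4 N). I release slowly, retreat, and then look.

Emit:
{"fn": "step_arm", "kwargs": {"deltas": [{"offset": [0, 0, 0], "roll": 0}, {"offset": [0, 0, 0], "roll": 0}, {"offset": [0, 0, 0], "roll": 0}, {"offset": [0, 0, 0], "roll": 0}, {"offset": [0, 0, -2], "roll": 0}, {"offset": [0, 0, -5], "roll": 0}, {"offset": [0, 0, -5], "roll": 0}, {"offset": [0, 0, -5], "roll": 0}, {"offset": [0, 0, -2], "roll": 0}, {"offset": [0, 0, 0], "roll": 0}], "fingers": 6}}

```text
t: 12.55
tool_pos: [0.6152, 0.2477, 0.2007]
orientation: [0.862, 3.017, 0.004]
force: [-0.7, -0.4, -0.5]
opening: 0.0599
```

```bash
python3 go.py .6125 -.2725 .16 58 11
```

```text
t 12.55 pos [0.6152 0.2477 0.2007] psi 58.1 q [ 0.31  0.3   1.32  0.    1.51 -0.71] open 0.0599 F [-0.7 -0.4 -0.5]
roll 0.002 noroll: xy tot [-27.26 -44.31  -0.07] | after roll: total [-27.32 -44.27   4.  ] per row [-2.48363636 -4.02454545  0.36363636]
```

Emit:
{"fn": "step_arm", "kwargs": {"deltas": [{"offset": [-2.48, -4.03, 0], "roll": 0}, {"offset": [-2.48, -4.03, 0], "roll": 0}, {"offset": [-2.48, -4.03, 0], "roll": 0}, {"offset": [-2.48, -4.03, 0], "roll": 0}, {"offset": [-2.48, -4.03, 0], "roll": 0}, {"offset": [-2.48, -4.03, 0], "roll": 0}, {"offset": [-2.48, -4.03, 0], "roll": 0}, {"offset": [-2.48, -4.03, 0], "roll": 0}, {"offset": [-2.48, -4.03, 0], "roll": 0}, {"offset": [-2.48, -4.03, 0], "roll": 0}, {"offset": [-2.48, -4.03, 0], "roll": 0}, {"offset": [0, 0, 0], "roll": 0}], "fingers": 8.8}}

```text
t: 14.05
tool_pos: [0.6093, -0.276, 0.1944]
orientation: [-0.868, -3.014, -0.0]
force: [-0.2, 0.1, -0.8]
opening: 0.0877
```

```bash
python3 go.py .6125 -.2725 .077 58 1
python3 - <<'E'
from h import *
t=cams.read_camera('top');s=cams.read_camera('side')
for n,z in (('mount_center',.019),('tray_mounts_free',.004)):
  for p in(t,s):
    for d in cams.pinpoint(p,n)[:2]: print(n,round(d['score'],2),atz(p,d['xy'],z).round(4))
a=s['pixels'][90:190,200:320];b=t['pixels'][130:230,110:230]
cv2.imwrite('pics/c6.png',cv2.cvtColor(cv2.resize(np.hstack([a,b]),None,fx=3,fy=3,interpolation=2),4))
E
```

```text
t 14.05 pos [ 0.6093 -0.276   0.1944] psi 57.9 q [-0.5   0.33  1.3  -0.    1.51 -1.51] open 0.0877 F [-0.2  0.1 -0.8]
roll -0.002 noroll: xy tot [-0.08  0.47 -0.  ] | after roll: total [-0.14  0.48 11.74] per row [-0.14  0.48 11.74]
mount_center 0.72 [0.6007 0.2503 0.019 ]
mount_center 0.5 [0.6154 0.2459 0.019 ]
tray_mounts_free 0.58 [0.6201 0.2554 0.004 ]
tray_mounts_free 0.83 [0.6306 0.258  0.004 ]
```

View pics/c6.png

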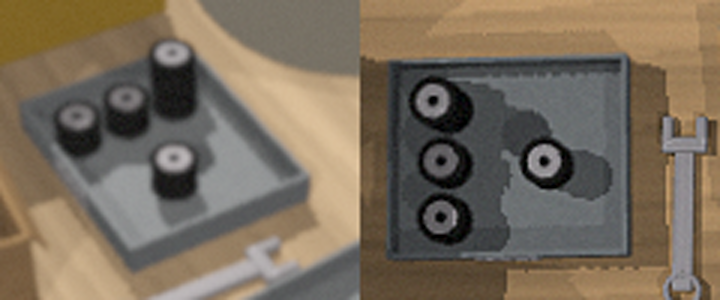

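The mount stands upright mid free half: crop (545,162), where the middle should be about 548. Now the cap.

Emit:
{"fn": "step_arm", "kwargs": {"deltas": [{"offset": [-0.1, 0.4, 2], "roll": 0}, {"offset": [0, 0, 3], "roll": 0}, {"offset": [0, 0, 3], "roll": 0}, {"offset": [0, 0, 2], "roll": 0}, {"offset": [0, 0, 1.2], "roll": 0}, {"offset": [0, 0, 0], "roll": 0}, {"offset": [0, 0, 0], "roll": 0}]}}

```text
t: 15.22
tool_pos: [0.6152, -0.2707, 0.0875]
orientation: [0.863, 3.019, -0.001]
force: [-0.2, -0.1, -0.0]
opening: 0.0878
```

```bash
python3 go.py .6125 -.2725 .077 58 1
```

```text
t 15.22 pos [ 0.6152 -0.2707  0.0875] psi 58.1 q [-0.49  0.41  1.4   0.    1.33 -1.5 ] open 0.0878 F [-0.2 -0.1 -0. ]
roll 0.002 noroll: xy tot [ 0.14 -0.3  -0.  ] | after roll: total [ 0.14 -0.3   1.05] per row [ 0.14 -0.3   1.05]
```

Emit:
{"fn": "step_arm", "kwargs": {"deltas": [{"offset": [0.14, -0.3, 0.6], "roll": 0}, {"offset": [0, 0, 0.4], "roll": 0}, {"offset": [0, 0, 0], "roll": 0}, {"offset": [0, 0, 0], "roll": 0}, {"offset": [0, 0, 0], "roll": 0}]}}

```text
t: 15.85
tool_pos: [0.6118, -0.2722, 0.0764]
orientation: [0.863, 3.02, -0.0]
force: [0.3, 0.2, -0.2]
opening: 0.088
```

Emit:
{"fn": "step_arm", "kwargs": {"deltas": [{"offset": [0, 0, 0], "roll": 0}, {"offset": [0, 0, 0], "roll": 0}, {"offset": [0, 0, 0], "roll": 0}, {"offset": [0, 0, 0], "roll": 0}, {"offset": [0, 0, 0], "roll": 0}], "fingers": 5, "grip_force": 20}}

```text
t: 16.48
tool_pos: [0.6117, -0.2721, 0.0762]
orientation: [0.863, 3.021, 0.0]
force: [0.1, 0.4, 0.6]
opening: 0.0626
```

Emit:
{"fn": "step_arm", "kwargs": {"deltas": [{"offset": [0, 0, -0.5], "roll": 0}, {"offset": [0, 0, -2], "roll": 0}, {"offset": [0, 0, -4], "roll": 0}, {"offset": [0, 0, -4], "roll": 0}, {"offset": [0, 0, -1], "roll": 0}, {"offset": [0, 0, 0], "roll": 0}]}}

```text
t: 17.23
tool_pos: [0.612, -0.2724, 0.192]
orientation: [0.863, 3.019, -0.001]
force: [0.4, -0.4, -1.9]
opening: 0.063
```

```bash
python3 go.py .389 -.238 .19 58 7
```

```text
t 17.23 pos [ 0.612  -0.2724  0.192 ] psi 58.1 q [-0.5   0.33  1.31 -0.    1.5  -1.51] open 0.063 F [ 0.4 -0.4 -1.9]
roll 0.002 noroll: xy tot [20.75 -8.87 -0.04] | after roll: total [20.74 -8.91  0.16] per row [ 2.96285714 -1.27285714  0.02285714]
```

Emit:
{"fn": "step_arm", "kwargs": {"deltas": [{"offset": [2.96, -1.27, 0], "roll": 0}, {"offset": [2.96, -1.27, 0], "roll": 0}, {"offset": [2.96, -1.27, 0], "roll": 0}, {"offset": [2.96, -1.27, 0], "roll": 0}, {"offset": [2.96, -1.27, 0], "roll": 0}, {"offset": [2.96, -1.27, 0], "roll": 0}, {"offset": [2.96, -1.27, 0], "roll": 0}, {"offset": [0, 0, 3], "roll": 0}, {"offset": [0, 0, 4], "roll": 0}, {"offset": [0, 0, 4], "roll": 0}, {"offset": [0, 0, 3], "roll": 0}, {"offset": [0, 0, 0], "roll": 0}]}}

```text
t: 18.73
tool_pos: [0.3853, -0.2355, 0.0468]
orientation: [-0.861, -3.013, -0.005]
force: [-0.1, 0.3, -0.9]
opening: 0.0624
```

```bash
python3 go.py .389 -.238 .0095 58 1;  python3 - <<'E'
from h import *
t=cams.read_camera('top');s=cams.read_camera('side')
for n,z in (('carton_center',.048),('filter_center',.0125)):
  for p in(t,s):
    for d in cams.pinpoint(p,n)[:1]: print(n,round(d['score'],2),atz(p,d['xy'],z).round(4))
  for d in cams.silhouettes(t,n)[:1]:
    c,_=cv2.findContours(d['mask'].astype(np.uint8),0,2); c=max(c,key=cv2.contourArea)[:,0]
    w=np.array([atz(t,q,z+.023 if 'car' in n else .025)[:2]*1000 for q in c.astype(float)],np.float32)
    print(n,round(d['score'],2),[np.round(v,1) for v in cv2.minAreaRect(w)])
a=t['pixels'][145:225,340:440];b=s['pixels'][270:350,340:440]
cv2.imwrite('pics/c7.png',cv2.cvtColor(cv2.resize(np.hstack([a,b]),None,fx=4,fy=4,interpolation=2),4))
E
```

```text
t 18.73 pos [ 0.3853 -0.2355  0.0468] psi 58.1 q [-0.66 -0.11  2.06 -0.    1.2  -1.68] open 0.0624 F [-0.1  0.3 -0.9]
roll 0.002 noroll: xy tot [-0.45 -0.02 -0.  ] | after roll: total [-0.48 -0.02  3.72] per row [-0.48 -0.02  3.72]
carton_center 0.79 [ 0.6092 -0.2667  0.048 ]
carton_center 0.74 [ 0.5982 -0.2831  0.048 ]
carton_center 0.75 [array([ 608.6, -268.4]), array([ 63.4, 105.9]), np.float64(57.1)]
filter_center 0.53 [ 0.6127 -0.2707  0.0125]
filter_center 0.85 [ 0.608  -0.2781  0.0125]
filter_center 0.7 [array([ 562.1, -238.4]), array([69.2, 27.8]), np.float64(53.1)]
```

View pics/c7.png

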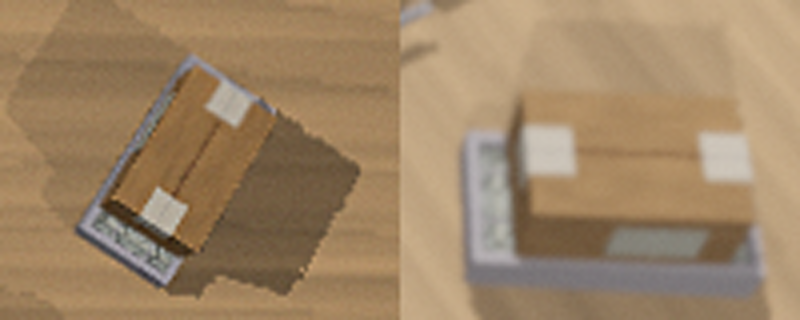

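The carton lies undisturbed on the filter and is nearly parallel to it. I lower the cap.

Emit:
{"fn": "step_arm", "kwargs": {"deltas": [{"offset": [-0.2, 0, 1.5], "roll": 0}, {"offset": [0, 0, 1.2], "roll": 0}, {"offset": [0, 0, 0.6], "roll": 0}, {"offset": [0, 0, 0.3], "roll": 0}, {"offset": [0, 0, 0], "roll": 0}, {"offset": [0, 0, 0], "roll": 0}]}}

```text
t: 19.88
tool_pos: [0.3907, -0.2394, 0.0155]
orientation: [0.863, 3.02, -0.0]
force: [0.8, -0.4, -1.2]
opening: 0.0629
```

```bash
python3 go.py .389 -.238 .009 58 1;  python3 - <<'E'
from h import *
t={}
import glob
p=cams.read_camera('top')
print(atz(p,(389,183.75),.071))
for n in['tray_filters_free','tray_cartons_free','tray_caps_free']:
  for d in cams.pinpoint(p,n)[:1]: print(n,round(d['score'],2),atz(p,d['xy'],.004).round(4))
for u,v in[(504,237),(497,397),(310,224),(300,384)]: print(atz(p,(110+u/2.4,125+v/2.4),.028).round(4))
E
```

```text
t 19.88 pos [ 0.3907 -0.2394  0.0155] psi 58.1 q [-0.66 -0.05  2.06 -0.    1.13 -1.68] open 0.0629 F [ 0.8 -0.4 -1.2]
roll 0.002 noroll: xy tot [ 0.22  0.02 -0.  ] | after roll: total [0.22 0.02 0.65] per row [0.22 0.02 0.65]
[ 0.61183564 -0.27289526  0.071     ]
tray_filters_free 0.69 [ 0.4505 -0.0431  0.004 ]
tray_cartons_free 0.62 [0.6588 0.0309 0.004 ]
tray_caps_free 0.76 [ 0.3868 -0.2395  0.004 ]
[ 0.5184 -0.1127  0.028 ]
[ 0.358 -0.106  0.028]
[0.53   0.0823 0.028 ]
[0.3702 0.0907 0.028 ]
```

Emit:
{"fn": "step_arm", "kwargs": {"deltas": [{"offset": [0, 0, 0.4], "roll": 0}, {"offset": [0, 0, 0.2], "roll": 0}, {"offset": [0, 0, 0.1], "roll": 0}, {"offset": [0, 0, 0], "roll": 0}, {"offset": [0, 0, 0], "roll": 0}]}}

```text
t: 20.7
tool_pos: [0.3904, -0.2391, 0.0091]
orientation: [-0.863, -3.02, -0.0]
force: [-5.8, 4.6, 13.4]
opening: 0.0623
```

Contact (13 N). I release the cap, rise and go for the carton.

Emit:
{"fn": "step_arm", "kwargs": {"deltas": [{"offset": [0, 0, 0], "roll": 0}, {"offset": [0, 0, 0], "roll": 0}, {"offset": [0, 0, 0], "roll": 0}, {"offset": [0, 0, 0], "roll": 0}, {"offset": [0, 0, -2], "roll": 0}, {"offset": [0, 0, -5], "roll": 0}, {"offset": [0, 0, -5], "roll": 0}, {"offset": [0, 0, -5], "roll": 0}, {"offset": [0, 0, -1], "roll": 0}, {"offset": [0, 0, 0], "roll": 0}], "fingers": 8}}

```text
t: 21.95
tool_pos: [0.3908, -0.2394, 0.1885]
orientation: [0.863, 3.019, -0.001]
force: [0.7, 0.1, -0.7]
opening: 0.08
```

```bash
python3 go.py .612 -.272 .16 57.5 6
```

```text
t 21.95 pos [ 0.3908 -0.2394  0.1885] psi 58.1 q [-0.66 -0.25  1.91  0.    1.48 -1.68] open 0.08 F [ 0.7  0.1 -0.7]
roll 0.01 noroll: xy tot [-20.5    8.92   0.03] | after roll: total [-20.41   9.14   2.87] per row [-3.40166667  1.52333333  0.47833333]
```

Emit:
{"fn": "step_arm", "kwargs": {"deltas": [{"offset": [-3.42, 1.49, 0], "roll": 0}, {"offset": [-3.42, 1.49, 0], "roll": 0}, {"offset": [-3.42, 1.49, 0], "roll": 0}, {"offset": [-3.42, 1.49, 0], "roll": 0}, {"offset": [-3.42, 1.49, 0], "roll": 0}, {"offset": [-3.42, 1.49, 0], "roll": 0}, {"offset": [0, 0, 2], "roll": 0}, {"offset": [0, 0, 3], "roll": 0}, {"offset": [0, 0, 3], "roll": 0}, {"offset": [0, 0, 1], "roll": 0}, {"offset": [0, 0, 0], "roll": 0}, {"offset": [0, 0, 0], "roll": 0}], "fingers": 8.8}}

```text
t: 23.45
tool_pos: [0.6123, -0.2721, 0.0995]
orientation: [0.863, 3.019, -0.001]
force: [0.6, 0.3, -0.6]
opening: 0.0881
```

```bash
python3 go.py .612 -.272 .035 57.5 1
python3 - <<'E'
from h import *
t=cams.read_camera('top');s=cams.read_camera('side')
for n,z in (('cap_center',.017),('tray_caps_free',.004)):
  for p in(t,s):
    for d in cams.pinpoint(p,n)[:2]: print(n,round(d['score'],2),atz(p,d['xy'],z).round(4))
a=s['pixels'][310:420,210:370];b=t['pixels'][230:340,310:450]
cv2.imwrite('pics/c8.png',cv2.cvtColor(cv2.resize(np.hstack([a,b]),None,fx=2.6,fy=2.6,interpolation=2),4))
E
```

```text
t 23.45 pos [ 0.6123 -0.2721  0.0995] psi 58.1 q [-0.49  0.39  1.4  -0.    1.35 -1.51] open 0.0881 F [ 0.6  0.3 -0.6]
roll 0.01 noroll: xy tot [ 0.03 -0.01 -0.  ] | after roll: total [ 0.05 -0.01  6.45] per row [ 0.05 -0.01  6.45]
cap_center 0.96 [ 0.3968 -0.2389  0.017 ]
tray_caps_free 0.2 [0.5723 0.1395 0.004 ]
tray_caps_free 0.9 [ 0.3953 -0.2435  0.004 ]
```

View pics/c8.png

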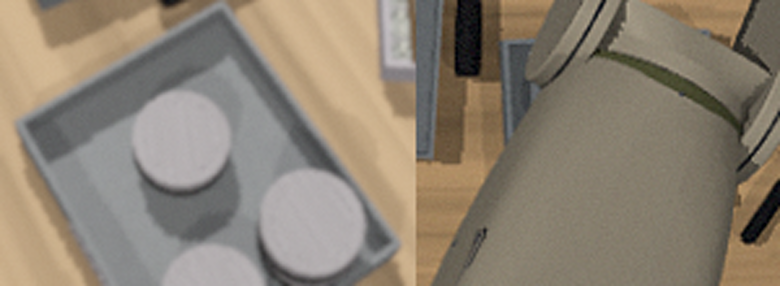

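The cap lies flat in the free half; I'll confirm that from the top view later. Down to the carton.

Emit:
{"fn": "step_arm", "kwargs": {"deltas": [{"offset": [0, 0, 3], "roll": 0.01}, {"offset": [0, 0, 2], "roll": 0}, {"offset": [0, 0, 1.2], "roll": 0}, {"offset": [0, 0, 0.2], "roll": 0}, {"offset": [0, 0, 0], "roll": 0}]}}

```text
t: 24.38
tool_pos: [0.6123, -0.2719, 0.0347]
orientation: [0.878, 3.016, -0.0]
force: [-0.6, 0.2, 0.2]
opening: 0.0882
```

Emit:
{"fn": "step_arm", "kwargs": {"deltas": [{"offset": [0, 0, 0], "roll": 0}, {"offset": [0, 0, 0], "roll": 0}, {"offset": [0, 0, 0], "roll": 0}, {"offset": [0, 0, 0], "roll": 0}, {"offset": [0, 0, 0], "roll": 0}], "fingers": 5, "grip_force": 30}}

```text
t: 25.0
tool_pos: [0.612, -0.272, 0.0345]
orientation: [0.878, 3.016, -0.001]
force: [-0.7, -1.3, 3.8]
opening: 0.0601
```

Emit:
{"fn": "step_arm", "kwargs": {"deltas": [{"offset": [0, 0, -0.5], "roll": 0}, {"offset": [0, 0, -2], "roll": 0}, {"offset": [0, 0, -4], "roll": 0}, {"offset": [0, 0, -4], "roll": 0}, {"offset": [0, 0, -2], "roll": 0}, {"offset": [0, 0, 0], "roll": 0}, {"offset": [0, 0, 0], "roll": 0}]}}

```text
t: 25.88
tool_pos: [0.6109, -0.2711, 0.157]
orientation: [-0.878, -3.013, -0.001]
force: [-0.5, -0.5, -6.7]
opening: 0.0601
```

```bash
python3 go.py .649 .035 .16 95.3 8
```

```text
t 25.88 pos [ 0.6109 -0.2711  0.157 ] psi 57.5 q [-0.49  0.35  1.35  0.    1.45 -1.5 ] open 0.0601 F [-0.5 -0.5 -6.7]
roll -0.659 noroll: xy tot [13.22 27.87  0.04] | after roll: total [-6.62 30.13 -0.27] per row [-0.8275   3.76625 -0.03375]
```

The carton is held (opening 60.1 mm, -6.7 N). Roll to the tray yaw, then carry it across.

Emit:
{"fn": "step_arm", "kwargs": {"deltas": [{"offset": [0, 0, 0], "roll": -0.11}, {"offset": [0, 0, 0], "roll": -0.11}, {"offset": [0, 0, 0], "roll": -0.11}, {"offset": [0, 0, 0], "roll": -0.11}, {"offset": [0, 0, 0], "roll": -0.11}, {"offset": [0, 0, 0], "roll": -0.11}, {"offset": [0, 0, 0], "roll": 0}]}}

```text
t: 26.75
tool_pos: [0.6107, -0.2711, 0.1565]
orientation: [0.145, -3.135, -0.003]
force: [-0.5, 0.3, -5.5]
opening: 0.0596
```

Emit:
{"fn": "step_arm", "kwargs": {"deltas": [{"offset": [-0.83, 3.77, 0], "roll": 0}, {"offset": [-0.83, 3.77, 0], "roll": 0}, {"offset": [-0.83, 3.77, 0], "roll": 0}, {"offset": [-0.83, 3.77, 0], "roll": 0}, {"offset": [-0.83, 3.77, 0], "roll": 0}, {"offset": [-0.83, 3.77, 0], "roll": 0}, {"offset": [-0.83, 3.77, 0], "roll": 0}, {"offset": [-0.83, 3.77, 0], "roll": 0}, {"offset": [0, 0, 0], "roll": 0}, {"offset": [0, 0, 3], "roll": 0}, {"offset": [0, 0, 3], "roll": 0}, {"offset": [0, 0, 0], "roll": 0}]}}

```text
t: 28.25
tool_pos: [0.6466, 0.034, 0.0947]
orientation: [0.142, -3.13, -0.0]
force: [-0.1, 0.1, -4.7]
opening: 0.0601
```

```bash
python3 go.py .649 .035 .0145 95.3 1
python3 - <<'E'
from h import *
t=cams.read_camera('top');s=cams.read_camera('side')
for n,z in (('cap_center',.017),('tray_caps_free',.004),('filter_center',.0125)):
  for p in(t,s):
    for d in cams.pinpoint(p,n)[:1]: print(n,round(d['score'],2),atz(p,d['xy'],z).round(4))
    if n[0]=='f':
     for d in cams.silhouettes(p,n)[:1]:
      c,_=cv2.findContours(d['mask'].astype(np.uint8),0,2); c=max(c,key=cv2.contourArea)[:,0]
      w=np.array([atz(p,q,.025)[:2]*1000 for q in c.astype(float)],np.float32)
      print(n,round(d['score'],2),[np.round(v,1) for v in cv2.minAreaRect(w)])
cv2.imwrite('pics/c9.png',cv2.cvtColor(cv2.resize(np.hstack([t['pixels'][130:330,220:460],s['pixels'][160:360,240:450]]),None,fx=1.7,fy=1.7,interpolation=2),4))
E
```

```text
t 28.25 pos [0.6466 0.034  0.0947] psi 95.2 q [-0.03  0.35  1.46 -0.    1.34 -1.69] open 0.0601 F [-0.1  0.1 -4.7]
roll -0.002 noroll: xy tot [-0.24  0.08 -0.  ] | after roll: total [-0.31  0.07  8.02] per row [-0.31  0.07  8.02]
cap_center 0.71 [ 0.4007 -0.2429  0.017 ]
cap_center 0.73 [ 0.393  -0.2412  0.017 ]
tray_caps_free 0.71 [ 0.392 -0.244  0.004]
tray_caps_free 0.96 [ 0.3941 -0.2425  0.004 ]
filter_center 0.73 [ 0.615  -0.2687  0.0125]
filter_center 0.63 [array([ 609.4, -271.2]), array([ 66.4, 134.8]), np.float64(57.4)]
filter_center 0.97 [ 0.6088 -0.2738  0.0125]
filter_center 0.84 [array([ 606.5, -274.6]), array([ 78.3, 137.5]), np.float64(56.2)]
```

View pics/c9.png

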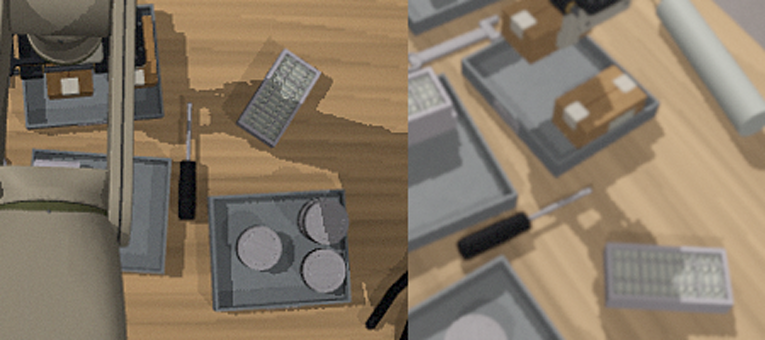

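The cap is well placed, the filter is clear and the carton hangs over its tray. I lower it.

Emit:
{"fn": "step_arm", "kwargs": {"deltas": [{"offset": [-0.2, 0.1, 3], "roll": 0}, {"offset": [0, 0, 3], "roll": 0}, {"offset": [0, 0, 1.3], "roll": 0}, {"offset": [0, 0, 0.3], "roll": 0}, {"offset": [0, 0, 0], "roll": 0}, {"offset": [0, 0, 0], "roll": 0}]}}

```text
t: 29.5
tool_pos: [0.653, 0.0359, 0.0248]
orientation: [-0.146, 3.136, -0.0]
force: [-0.2, 0.3, -5.3]
opening: 0.0595
```

```bash
python3 go.py .649 .035 .0135 95.3 1
```

```text
t 29.5 pos [0.653  0.0359 0.0248] psi 95.3 q [-0.02  0.43  1.5  -0.    1.21 -1.69] open 0.0595 F [-0.2  0.3 -5.3]
roll 0.001 noroll: xy tot [ 0.41 -0.05 -0.  ] | after roll: total [ 0.41 -0.05  1.13] per row [ 0.41 -0.05  1.13]
```

Emit:
{"fn": "step_arm", "kwargs": {"deltas": [{"offset": [0.3, 0, 0.6], "roll": 0}, {"offset": [0, 0, 0.3], "roll": 0}, {"offset": [0, 0, 0.2], "roll": 0}, {"offset": [0, 0, 0], "roll": 0}, {"offset": [0, 0, 0], "roll": 0}]}}

```text
t: 30.12
tool_pos: [0.6487, 0.0357, 0.0135]
orientation: [0.146, -3.138, 0.0]
force: [-8.4, 0.0, 8.7]
opening: 0.0597
```

Contact. Release to 8 cm, rise and head for the filter.

Emit:
{"fn": "step_arm", "kwargs": {"deltas": [{"offset": [0, 0, 0], "roll": 0}, {"offset": [0, 0, 0], "roll": 0}, {"offset": [0, 0, 0], "roll": 0}, {"offset": [0, 0, 0], "roll": 0}, {"offset": [0, 0, -2], "roll": 0}, {"offset": [0, 0, -5], "roll": 0}, {"offset": [0, 0, -5], "roll": 0}, {"offset": [0, 0, -2], "roll": 0}, {"offset": [0, 0, 0], "roll": 0}], "fingers": 8}}

```text
t: 31.25
tool_pos: [0.6503, 0.0357, 0.155]
orientation: [-0.146, 3.134, -0.001]
force: [-1.0, 0.0, -0.8]
opening: 0.0802
```

```bash
python3 go.py .6105 -.272 .1 57 8
```

```text
t 31.25 pos [0.6503 0.0357 0.155 ] psi 95.3 q [-0.02  0.3   1.41 -0.    1.43 -1.69] open 0.0802 F [-1.   0.  -0.8]
roll 0.669 noroll: xy tot [ 6.830e+00 -3.026e+01 -1.000e-02] | after roll: total [-13.39 -27.99   5.48] per row [-1.67375 -3.49875  0.685  ]
```

Emit:
{"fn": "step_arm", "kwargs": {"deltas": [{"offset": [0.85, -3.78, 0], "roll": 0}, {"offset": [0.85, -3.78, 0], "roll": 0}, {"offset": [0.85, -3.78, 0], "roll": 0}, {"offset": [0.85, -3.78, 0], "roll": 0}, {"offset": [0.85, -3.78, 0], "roll": 0}, {"offset": [0.85, -3.78, 0], "roll": 0}, {"offset": [0.85, -3.78, 0], "roll": 0}, {"offset": [0.85, -3.78, 0], "roll": 0}, {"offset": [0, 0, 0], "roll": 0.17}, {"offset": [0, 0, 0], "roll": 0.17}, {"offset": [0, 0, 0], "roll": 0.17}, {"offset": [0, 0, 0], "roll": 0.16}], "fingers": 9}}

```text
t: 32.75
tool_pos: [0.6078, -0.2711, 0.1488]
orientation: [-0.901, -3.005, -0.002]
force: [0.4, 0.4, -0.1]
opening: 0.0901
```

Emit:
{"fn": "step_arm", "kwargs": {"deltas": [{"offset": [0, 0, 2], "roll": 0}, {"offset": [0, 0, 3], "roll": 0}, {"offset": [0, 0, 3], "roll": 0}, {"offset": [0, 0, 0], "roll": 0}, {"offset": [0, 0, 0], "roll": 0}]}}

```text
t: 33.38
tool_pos: [0.609, -0.2716, 0.0717]
orientation: [-0.891, -3.012, -0.0]
force: [0.3, 0.5, 0.4]
opening: 0.0899
```

```bash
python3 go.py .6105 -.272 .004 57 1;python3 - <<'E'
from h import *
t=cams.read_camera('top');s=cams.read_camera('side')
for n,z in (('carton_center',.027),('tray_cartons_free',.004)):
  for p in(t,s):
    for d in cams.pinpoint(p,n)[:2]: print(n,round(d['score'],2),atz(p,d['xy'],z).round(4))
cv2.imwrite('pics/c10.png',cv2.cvtColor(cv2.resize(np.hstack([t['pixels'][110:310,220:440],s['pixels'][160:360,240:450]]),None,fx=1.7,fy=1.7,interpolation=2),4))
E
```

```text
t 33.38 pos [ 0.609  -0.2716  0.0717] psi 57.1 q [-0.5   0.41  1.43 -0.    1.3  -1.49] open 0.0899 F [0.3 0.5 0.4]
roll 0.001 noroll: xy tot [-0.15  0.05 -0.  ] | after roll: total [-0.16  0.05  6.77] per row [-0.16  0.05  6.77]
carton_center 0.91 [0.6538 0.0374 0.027 ]
carton_center 0.57 [0.6488 0.0353 0.027 ]
tray_cartons_free 0.64 [0.652  0.0363 0.004 ]
tray_cartons_free 0.27 [ 0.6195 -0.2781  0.004 ]
tray_cartons_free 0.92 [0.6603 0.0355 0.004 ]
```

View pics/c10.png

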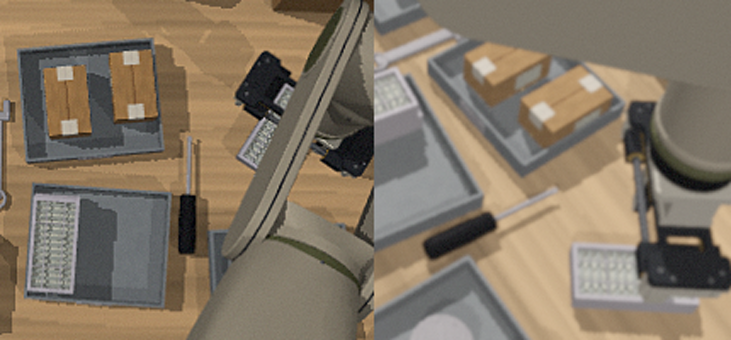

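The carton lies flat and parallel to the stock, in the middle. Now the filter, watching for contact.

Emit:
{"fn": "step_arm", "kwargs": {"deltas": [{"offset": [-0.1, 0, 2.5], "roll": 0}, {"offset": [0, 0, 2.5], "roll": 0}, {"offset": [0, 0, 1], "roll": 0}, {"offset": [0, 0, 0.6], "roll": 0}, {"offset": [0, 0, 0], "roll": 0}, {"offset": [0, 0, 0], "roll": 0}]}}

```text
t: 34.42
tool_pos: [0.6108, -0.2727, 0.0073]
orientation: [0.893, 3.01, -0.001]
force: [-0.5, -0.2, 0.3]
opening: 0.0902
```

Emit:
{"fn": "step_arm", "kwargs": {"deltas": [{"offset": [0, 0, 0], "roll": 0}, {"offset": [0, 0, 0], "roll": 0}, {"offset": [0, 0, 0], "roll": 0}, {"offset": [0, 0, 0], "roll": 0}, {"offset": [0, 0, 0], "roll": 0}], "fingers": 5.5, "grip_force": 25}}

```text
t: 35.05
tool_pos: [0.6102, -0.2723, 0.0063]
orientation: [0.893, 3.012, -0.0]
force: [-1.8, 0.7, 1.6]
opening: 0.0637
```

Emit:
{"fn": "step_arm", "kwargs": {"deltas": [{"offset": [0, 0, -0.5], "roll": 0}, {"offset": [0, 0, -2], "roll": 0}, {"offset": [0, 0, -4], "roll": 0}, {"offset": [0, 0, -5], "roll": 0}, {"offset": [0, 0, -3], "roll": 0}, {"offset": [0, 0, 0], "roll": 0}, {"offset": [0, 0, 0], "roll": 0}]}}

```text
t: 35.92
tool_pos: [0.6095, -0.272, 0.1501]
orientation: [-0.893, -3.011, -0.0]
force: [-1.0, -0.0, -3.0]
opening: 0.0639
```

```bash
python3 go.py .445 -.042 .15 86.4 7;python3 - <<'E'
from h import *
s=cams.read_camera('side')
cv2.imwrite('pics/c11.png',cv2.cvtColor(cv2.resize(s['pixels'][160:360,300:520],None,fx=2,fy=2,interpolation=2),4))
E
```

```text
t 35.92 pos [ 0.6095 -0.272   0.1501] psi 57.0 q [-0.5   0.35  1.36 -0.    1.43 -1.49] open 0.0639 F [-1. -0. -3.]
roll -0.514 noroll: xy tot [26.33 10.3   0.03] | after roll: total [17.87 21.92  0.04] per row [2.55285714 3.13142857 0.00571429]
```

View pics/c11.png

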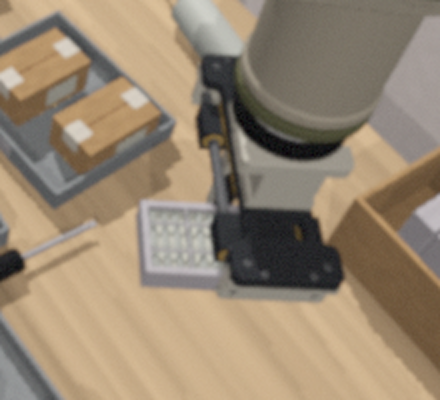

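The filter is held level (opening 63.9 mm). Move it over its tray.

Emit:
{"fn": "step_arm", "kwargs": {"deltas": [{"offset": [0, 0, 0], "roll": -0.13}, {"offset": [0, 0, 0], "roll": -0.13}, {"offset": [0, 0, 0], "roll": -0.13}, {"offset": [0, 0, 0], "roll": -0.125}, {"offset": [0, 0, 0], "roll": 0}]}}

```text
t: 36.6
tool_pos: [0.609, -0.2717, 0.1487]
orientation: [-0.098, -3.137, -0.003]
force: [-0.1, 0.3, -1.3]
opening: 0.0637
```

Emit:
{"fn": "step_arm", "kwargs": {"deltas": [{"offset": [2.55, 3.13, 0], "roll": 0}, {"offset": [2.55, 3.13, 0], "roll": 0}, {"offset": [2.55, 3.13, 0], "roll": 0}, {"offset": [2.55, 3.13, 0], "roll": 0}, {"offset": [2.55, 3.13, 0], "roll": 0}, {"offset": [2.55, 3.13, 0], "roll": 0}, {"offset": [2.55, 3.13, 0], "roll": 0}, {"offset": [0, 0, 2], "roll": 0}, {"offset": [0, 0, 3], "roll": 0}, {"offset": [0, 0, 2], "roll": 0}, {"offset": [0, 0, 0], "roll": 0}, {"offset": [0, 0, 0], "roll": 0}]}}

```text
t: 38.1
tool_pos: [0.4456, -0.0426, 0.0816]
orientation: [0.099, 3.14, -0.0]
force: [-0.8, 0.5, -2.1]
opening: 0.0637
```

```bash
python3 go.py .445 -.042 .0095 86.4 1;python3 - <<'E'
from h import *
s=cams.read_camera('side');t=cams.read_camera('top');z=robot.read_state()['tool_pos'][2]
for p in(t,s):
  for d in cams.pinpoint(p,'filter_center')[:2]: print(round(d['score'],2),np.round(d['xy']),atz(p,d['xy'],z+.0065).round(4))
  for d in cams.pinpoint(p,'tray_filters_free')[:2]: print(' tray',round(d['score'],2),atz(p,d['xy'],.004).round(4))
cv2.imwrite('pics/c12.png',cv2.cvtColor(cv2.resize(np.hstack([t['pixels'][205:305,220:330],s['pixels'][190:320,180:320][:100]]),None,fx=3.1,fy=3.1,interpolation=2),4))
E
```

```text
t 38.1 pos [ 0.4456 -0.0426  0.0816] psi 86.4 q [-0.21 -0.18  2.05  0.    1.27 -1.72] open 0.0637 F [-0.8  0.5 -2.1]
roll -0.0 noroll: xy tot [ 0.07  0.06 -0.  ] | after roll: total [0.07 0.06 7.21] per row [0.07 0.06 7.21]
 tray 0.15 [ 0.3851 -0.2415  0.004 ]
0.82 [252. 249.] [ 0.4437 -0.0504  0.0887]
 tray 0.59 [ 0.4383 -0.0379  0.004 ]
```

View pics/c12.png

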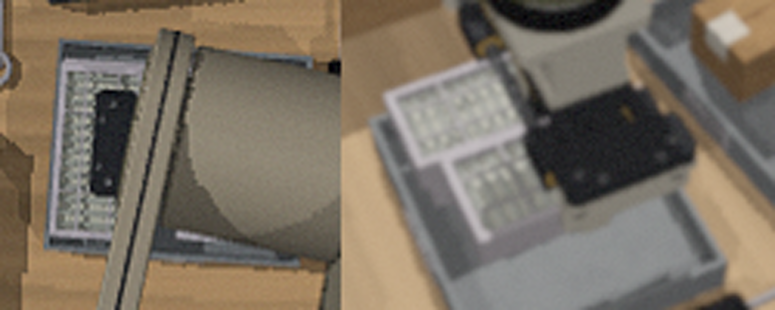

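The filter hangs level over the free half, with its near end at side crop (443,163)–(485,240). I check its lengthwise position from that.

Run:
```python
from h import *
s=cams.read_camera('side')
for q in[(443,163),(485,240)]: print(atz(s,(180+(q[0]-341)/3.1,190+q[1]/3.1),.1003).round(4))
for q in[(388,92),(420,165),(370,118)]: print('stock/tray corner',[atz(s,(180+(q[0]-341)/3.1,190+q[1]/3.1),z).round(4) for z in(.054,.028)])
```

```text
[ 0.3848 -0.0117  0.1003]
[ 0.3834 -0.0709  0.1003]
stock/tray corner [array([0.3867, 0.0884, 0.054 ]), array([0.3919, 0.1088, 0.028 ])]
stock/tray corner [array([0.3814, 0.0256, 0.054 ]), array([0.3863, 0.0437, 0.028 ])]
stock/tray corner [array([0.3683, 0.0745, 0.054 ]), array([0.3728, 0.0944, 0.028 ])]
```

The filter's centre is about 0.449, against a tray middle of about 0.446, so I nudge it 2 mm back while lowering.

Emit:
{"fn": "step_arm", "kwargs": {"deltas": [{"offset": [0.2, 0, 2.5], "roll": 0}, {"offset": [0, 0, 2], "roll": 0}, {"offset": [0, 0, 1], "roll": 0}, {"offset": [0, 0, 0.5], "roll": 0}, {"offset": [0, 0, 0], "roll": 0}, {"offset": [0, 0, 0], "roll": 0}]}}

```text
t: 39.2
tool_pos: [0.4442, -0.0426, 0.0219]
orientation: [0.097, 3.139, -0.0]
force: [0.6, -0.1, -1.3]
opening: 0.0636
```

Emit:
{"fn": "step_arm", "kwargs": {"deltas": [{"offset": [0, 0, 0.5], "roll": 0}, {"offset": [0, 0, 0.3], "roll": 0}, {"offset": [0, 0, 0.2], "roll": 0}, {"offset": [0, 0, 0.1], "roll": 0}, {"offset": [0, 0, 0], "roll": 0}, {"offset": [0, 0, 0], "roll": 0}]}}

```text
t: 39.95
tool_pos: [0.4435, -0.0424, 0.0102]
orientation: [-0.097, -3.14, 0.0]
force: [-1.7, 0.7, 1.9]
opening: 0.0639
```

Contact at the expected height. Release and retreat.

Emit:
{"fn": "step_arm", "kwargs": {"deltas": [{"offset": [0, 0, 0], "roll": 0}, {"offset": [0, 0, 0], "roll": 0}, {"offset": [0, 0, 0], "roll": 0}, {"offset": [0, 0, 0], "roll": 0}, {"offset": [0, 0, -2], "roll": 0}, {"offset": [0, 0, -5], "roll": 0}, {"offset": [0, 0, -5], "roll": 0}, {"offset": [0, 0, -5], "roll": 0}, {"offset": [0, 0, -3], "roll": 0}, {"offset": [0, 0, 0], "roll": 0}], "fingers": 7.7}}

```text
t: 41.2
tool_pos: [0.4453, -0.0428, 0.2132]
orientation: [0.097, 3.134, -0.002]
force: [0.0, 0.3, -0.8]
opening: 0.0772
```

Emit:
{"fn": "step_arm", "kwargs": {"deltas": [{"offset": [0, -5, 0], "roll": 0}, {"offset": [0, -5, 0], "roll": 0}, {"offset": [0, -5, 0], "roll": 0}, {"offset": [0, -5, 0], "roll": 0}, {"offset": [0, -5, 0], "roll": 0}, {"offset": [0, -5, 0], "roll": 0}, {"offset": [0, -4, 0], "roll": 0}, {"offset": [0, 0, 0], "roll": 0}, {"offset": [0, 0, 0], "roll": 0}]}}

```text
t: 42.32
tool_pos: [0.422, -0.3809, 0.2085]
orientation: [-0.098, -3.138, -0.003]
force: [1.3, 0.5, -0.6]
opening: 0.0771
```

Run:
```python
from h import *
s=cams.read_camera('side');t=cams.read_camera('top');print(robot.read_state()['tool_pos'])
for n,m,z in(('mount_center','tray_mounts_free',.019),('cap_center','tray_caps_free',.017),('carton_center','tray_cartons_free',.027),('filter_center','tray_filters_free',.0165),('wrench','screwdriver',0)):
 for k,p in(('t',t),('s',s)):
  for nn,zz in((n,z),(m,.004)):
   for d in cams.pinpoint(p,nn)[:1]: print(k,nn,round(d['score'],2),atz(p,d['xy'],zz).round(4))
cv2.imwrite('pics/c13.png',cv2.cvtColor(np.vstack([cv2.resize(t['pixels'][125:325,110:440],None,fx=2,fy=1.6)[:320],cv2.resize(s['pixels'][90:420,150:430],(0,0),fx=.8,fy=.8)]) if 0 else cv2.resize(t['pixels'][125:325,110:440],None,fx=2.4,fy=2.4,interpolation=2),4))
```

```text
[ 0.42255728 -0.3805645   0.20942691]
t mount_center 0.8 [0.6113 0.2508 0.019 ]
t tray_mounts_free 0.93 [0.6236 0.2565 0.004 ]
t cap_center 0.7 [ 0.3928 -0.2439  0.017 ]
t tray_caps_free 0.59 [ 0.3861 -0.2392  0.004 ]
s cap_center 0.56 [ 0.3934 -0.239   0.017 ]
s tray_caps_free 0.79 [ 0.393  -0.2395  0.004 ]
t carton_center 0.77 [0.655  0.0389 0.027 ]
t tray_cartons_free 0.74 [0.665  0.0365 0.004 ]
s carton_center 0.64 [ 0.3907 -0.2446  0.027 ]
s filter_center 0.66 [ 0.4399 -0.0442  0.0165]
s tray_filters_free 0.73 [ 0.4455 -0.039   0.004 ]
t wrench 0.9 [0.5722 0.1369 0.    ]
t screwdriver 0.73 [ 0.5195 -0.1383  0.004 ]
s screwdriver 0.82 [ 0.5154 -0.1382  0.004 ]
```

View pics/c13.png

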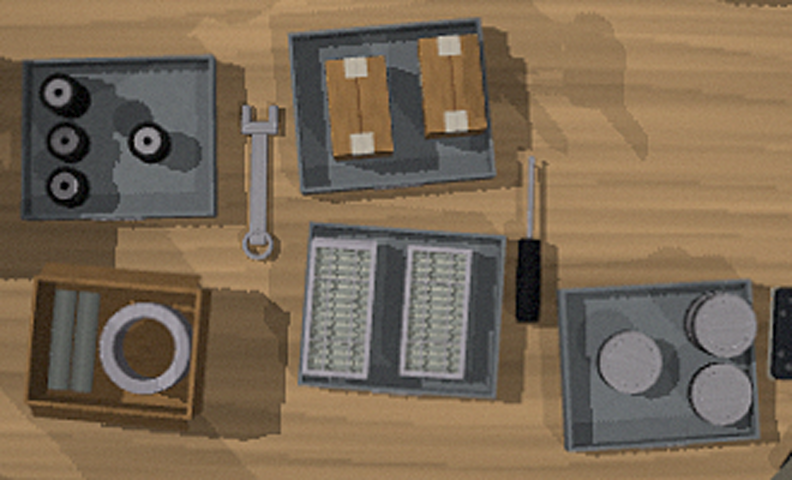

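All four parts lie flat in the middle of their free halves and parallel to the stock, and the tools haven't moved. Handing in.

```bash
python3 -c "
from plant import robot
print(robot.read_state()['t'],robot.close_job())"
```

```text
the job is handed in; nothing more can be done
43.425 None
```

The pile is taken apart, and the mount, end cap, carton and filter are each in their own stock tray. I handed the job in at 43.4 s with the gripper well clear; it reported no verdict.

- **Handling:** every part was gripped at its expected width, lowered until the tool felt contact (about 2–13 N on release), and released there. None tipped or dropped.
- **Final check:** the last top view shows all four parts upright and flat in the free halves, with the carton and filter parallel to the stock. The spanner and screwdriver are where they were, within measuring error (at most about 10 mm).
- **Disagreements:**
  - Network readings of part against tray mostly agreed within about 5–13 mm. The tray points themselves scattered: mounts up to 19 mm and cartons 17 mm in x.
  - In the final check the network missed the filter in the top view and placed the carton wrongly in the side view. For those two I relied on the picture, the tray edges and the release positions.

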